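# Slide the drying board home and turn its button

### The arm

A 6-joint arm with a two-finger parallel gripper is mounted at the origin on a cart in front of the work surface, level with it; the furniture and walls round the work are solid. World frame = base frame: x ahead of the robot, y to its left, z up, the work surface at z = 0. Lengths are in m, angles in rad, forces in N, time in s.
With the tool pointing down it reaches from about 0.425 to 0.95 m from the base axis. Payload 3.5 kg.
Tool frame: the origin (TCP) lies at the very end of the fingers, on their centre line; the grasp point (between the pads) lies 19 mm behind it; z points along the fingers, y is the direction in which the jaws open and shut (so a half turn about z gives the same grasp; the last joint's range is limited). The gripper opens to 85 mm and grips with 20 to 120 N. Pads are 22 mm wide; open, the fingers measure 114 mm over their backs; the gripper's body (76 mm by 85 mm) begins 54 mm behind the grasp point. The pads swing forward as they close: fully open they stand 13 mm farther back than shut.
Start: joints at [1.03, 0.286, 1.577, -0, 1.279, -0.15], TCP at [0.257, 0.624, 0.231] pointing down, gripper open.
Joint ranges: [-2.77, 2.77], [-0.9, 2.22], [0.21, 2.48], [-1.53, 4.67], [0.24, 2.81], [-2.84, 2.84]. Speed limits (rad/s): [2.79, 2.79, 3.14, 3.14, 3.14, 3.14].

### API

Orientations are given as a unit quaternion [x, y, z, w].
In Python, from plant import ctrl, eyes, ticket gives the robot as it stands.
- The arm moves only by the tool send_rows, never from a script. Its arguments are lists of equal length, an entry for each row: "translation": the shift along the tool's x, y, z in units of 30 mm (1.0 is 30 mm), a list of three; "rotation": the turn, a rotation vector about the tool's x, y, z in units of 5 degrees (1.0 is 5 degrees), a list of three; "grip": the finger opening in mm, from 0 to 85.4. A call has 1 to 5 rows; each row shifts and turns the commanded pose from where the row before left it, along the tool's axes as they then stand; what a row does not reach is not made up. A row lasts 1/8 s, in which the tool goes at most 62.5 mm and 10.7 degrees, less where a joint would pass 70% of its speed; a pose out of reach is approached as far as the arm can. A call is refused whole if a number of a shift passes 1 or a number of a turn 1, either way. A call with a gripper value outside its range is refused whole. The fingers move at their own pace and stop on an object; "squeeze" is the grip in N (left out, the last holds). Time passes only in rows, so rows that do not move let the fingers close. It gives the time, the measured TCP pose, the force and the opening at its end, in the units of the state.
- ctrl.get_state(): the state, without advancing time (a new reading comes with each control period).
- eyes.read_camera(name): name is "side" or "top"; returns a dict with "image" (400x640x3 uint8, blue, green, red), "mtx" (3x3 intrinsics, pixels), "xyz" and "orientation" of the camera in the world. Camera axes: x right, y down, z forward; pixel columns grow to the right and rows downward; lengths in m; the calibration is good to about 2 mm. A picture is of the moment at which its call begins. There is no depth.
- ticket.sign_off(): hands the job in, once; it reports no verdict.
The state is a dict: "time": time; "qpos": joint angles; "dq": joint speeds; "joint_efforts": joint torques, N m; "eef_pos": TCP position; "tcp_rot": TCP orientation; "contact_force": force on the tool from outside, world axes, zero at the start; "wrist_torque": the same for the moment, N m; "opening": opening from 0.0 (shut) to 1.0 (fully open).
Only numpy, scipy, OpenCV 4.12 (cv2) and the standard library are available. Lean on these libraries where they do the work, as an engineer would, in place of code of your own. Each camera call takes 0.05 s, during which the arm holds its last target. There are 200 camera calls.

### The job

The slatted top board of the small wooden drying rack has been left part-way out, with mussel shells drying on it. With a fingertip, push its front lip to slide it in along its runners until you feel its far end drop into the locating notches; do not lift or force it, and keep the shells on it. Then push the wooden turn-button on the rack's left side rail round with a fingertip, a quarter turn inward, so that it lies square across the board and keeps it down; leave the jar and the wood block beside the rack alone.

Things in the scene. Friction and masses are not known exactly. Their poses are not given: they have to be found in the camera images.
- rack: Low open-topped rack of pale wood, fixed to the bench, 200 mm deep (x), 211 wide (y), 98.5 high. Origin under the middle of its footprint; x points into the rack (sliding direction, within 0.2 rad of world x), y left, z up. Side rails 18 mm thick, inner faces at y = +-87.5 mm, tops at z = 98.5. Front and back are open; a fixed slatted shelf lies below (top at z = 37).
- board: Loose slatted board of pale wood, 200 mm (x) by 170 (y), 0.35 to 0.7 kg, top face 12 mm above its underside. Origin: middle of its underside; x to its far end, y left, z up. Along its front edge stands a full-width lip, 14 mm thick, 34 high from the underside. Starts with its origin at rack x = -65 to -45 mm. Home: level, origin within 3 mm of rack x = 0, underside at rack z = 85.
- notch (a point): Mid-point between the two locating notches, at runner-top height: rack x = +86, y = 0, z = 85 mm. Inside each side rail is a level runner 16 mm wide, top at rack z = 85 mm, over the whole depth, with one square notch, 18 mm long (rack x +77 to +95) and 7 mm deep.
- batten (a point): Middle of the lower face of the batten under the board's far end: board x = +86 mm, 6 mm below the underside; the batten is 12 mm long in x. It rides on the runners, so the far end stands 6 mm high and the board leans slightly to the front, until it drops into both notches (3 mm of play each way); the notch's far wall then stops the board. All is waxed: sliding takes 1 to 4 N.
- board_lip (a point): Where to push: middle of the front (robot side) face of the board's lip, 20 mm above the underside, 8 mm above the board's top face, 14 mm below the lip's top. At board x = -103 mm; at home it stands 3 mm in front of the side rails.
- board_far_edge (a point): Middle of the lower edge of the board's far end (board-frame x = +100 mm, underside). Its height in the rack frame is about 91 mm or more while the batten rides on the runners and 85 mm when dropped home.
- turn_button (a joint): Angle (rad) of the wooden turn-button about its vertical screw on the left (+y) side rail; stays where left, light friction (0.5 N at the tip), stops at -0.6 and 2.0. 0: arm points to the front (rack -x) along the rail. Grows anticlockwise from above: the arm swings inward over the board, square across (rack -y) at 1.57. Starts at -0.35 to 0. Clears the board (by 3.5 mm) only when that is home.
- button_pivot (a point): Point on the turn-button's screw axis at half the arm's height: rack x = +50, y = +96.5, z = 106.5 mm. The arm is 15 mm wide, 12 mm thick (rack z 100.5 to 112.5) and reaches 47.5 mm from the axis, with a 13.5 mm stub on the other side.
- button_tip (a point): Point inside the arm of the turn-button, 40 mm from the screw axis on its centre line, at half its height.
- shell_a: Dark mussel shell, 28 x 60 x 8 mm, lying loose on the front half of the board, right of its middle line. Origin at the centre of its underside.
- shell_b: Dark mussel shell, 25 x 56 x 8 mm, lying loose on the far half of the board, right of its middle line. Origin at the centre of its underside.
- jar: Small glass jar with a dark label, 58 mm across, 68 mm high, standing on the bench to the right of the rack. Origin at the centre of its underside. Leave alone.
- block: Small brown wood block, 45 x 75 x 30 mm, lying on the bench to the left of the rack. Origin at the centre of its underside. Leave alone.
There are look-alikes about, which are no part of the job. What is shaped like the shell_a but green, pink or turquoise is not meant.

How it is judged:
On the way, in this order (a step that is already met when the one before it is completed fails the run):
1. the board has dropped into the locating notches, level on its runners (z of board_far_edge in the frame of rack between 0.081 and 0.0875 m and z of board_lip in the frame of rack between 0.101 and 0.109 m and x of board in the frame of rack between -0.007 and 0.007 m), for 0.2 s.
2. the turn-button lies across the board (value of joint turn_button between 1.25 and 1.9 rad), for 0.2 s.
At the end, for the whole second after the job is handed in: The board lies level and still on the runners with its batten in both notches (far edge below 87.5 mm in the rack, origin within 7 mm of rack x = 0), the turn-button is at rest across it (1.25 to 1.9 rad), and both shells still lie on the board (all of step 1 and all of step 2 and z of shell_a in the frame of board between 0.004 and 0.025 m and z of shell_b in the frame of board between 0.004 and 0.025 m and linear speed of board below 0.01 m/s and velocity of joint turn_button between -0.05 and 0.05 rad/s); the robot touches nothing.
It fails at once if the board is lifted or tipped (more than 20 mm above the runners or 0.15 rad) (z of board in the frame of rack above 0.105 m or z of board_far_edge in the frame of rack above 0.11 m or angle between board's own z axis and vertical above 0.15 rad).
It fails at once if the board is forced (pushed with more than 40 N) (contact force between the fingers and board above 40 N).
It fails at once if a shell is lifted or shaken off the board (not (z of shell_a in the frame of board above 0.004 m) or not (z of shell_a in the frame of board below 0.025 m) or not (z of shell_b in the frame of board above 0.004 m) or not (z of shell_b in the frame of board below 0.025 m)).
It fails at once if the jar or the wood block is moved more than 15 mm (distance of any of jar, block from where it was at the start of the episode above 0.015 m).
It also fails if it takes over 48 s, if anything falls off the work surface, if the arm or the gripper's body presses on something with over 40 N, if the wrist force passes 120 N, or if a joint passes its speed limit or range.

## Working session

There is one attempt and no reset: what is moved stays moved. The work goes in short steps, Python scripts to look and compute and a tool call to move; the robot and the scene stay as the last step left them, time stands still between calls to the robot, and variables do not carry over. Pictures are saved under pics/ and viewed, about 8 in all and at most 12, crops included, and the job is handed in when it is done.

Besides the shell and the picture viewer there is one more tool, called after "Call:" by a JSON object that holds its "fn" and its "kwargs". send_rows: Moves the arm, as the interface text tells. Its arguments: {"type":"object","properties":{"translation":{"type":"array"},"rotation":{"type":"array"},"grip":{"type":"array"},"squeeze":{"type":"number"}},"required":["translation","rotation","grip"]}

```bash
mkdir -p pics; ls; cat > h.py <<'E'
import numpy as np, cv2
from scipy.spatial.transform import Rotation as R
from plant import ctrl, eyes, ticket
def ray(c,u,v):
    d=np.linalg.inv(c['mtx'])@np.array([u,v,1.]); return np.array(c['xyz']), R.from_quat(c['orientation']).as_matrix()@d
def onz(c,u,v,z):
    o,d=ray(c,u,v); return o+d*(z-o[2])/d[2]
def proj(c,p):
    q=R.from_quat(c['orientation']).as_matrix().T@(np.array(p)-c['xyz']); q=np.array(c['mtx'])@q; return q[:2]/q[2]
def snap(n,f):
    c=eyes.read_camera(n); cv2.imwrite('pics/'+f,c['image']); return c
E
python3 - <<'E'
from h import *
for n in('top','side'):
    c=snap(n,n+'0.png'); print(n,c['mtx'],c['xyz'],c['orientation'])
s=ctrl.get_state(); print(s)
E
```

```text
pics
top [[493.0529672    0.         314.9548868 ]
 [  0.         493.0529672  196.32212854]
 [  0.           0.           1.        ]] [3.61118414e-01 5.19462096e-04 1.04370239e+00] [-0.65202059  0.75105853 -0.07662049  0.070068  ]
side [[469.50390268   0.         317.27482956]
 [  0.         469.50390268 202.346925  ]
 [  0.           0.           1.        ]] [ 0.20385646 -0.8946465   0.50721268] [ 0.82070478 -0.14088641  0.10702266 -0.54326866]
{'time': 0.1, 'qpos': array([ 1.02999468e+00,  2.87108772e-01,  1.57805279e+00, -4.19204819e-06,
        1.27859573e+00, -1.50011057e-01]), 'dq': array([ 0.000187  , -0.00128273, -0.00208926, -0.00258388,  0.00153591,
       -0.00028371]), 'joint_efforts': array([ 1.40566492e-03, -4.07296872e+01, -2.93698651e+01, -7.06600576e-05,
        3.33607626e-03,  5.87774629e-07]), 'eef_pos': array([0.25678771, 0.62359663, 0.23005235]), 'tcp_rot': array([ 1.94153615e-01,  9.80970541e-01, -1.01907245e-03, -3.64561836e-04]), 'contact_force': array([-0.13974739,  0.14622356, -1.02954311]), 'wrist_torque': array([ 0.01084903, -0.04417324, -0.02010799]), 'opening': 1.000777190009713}
```

View pics/top0.png

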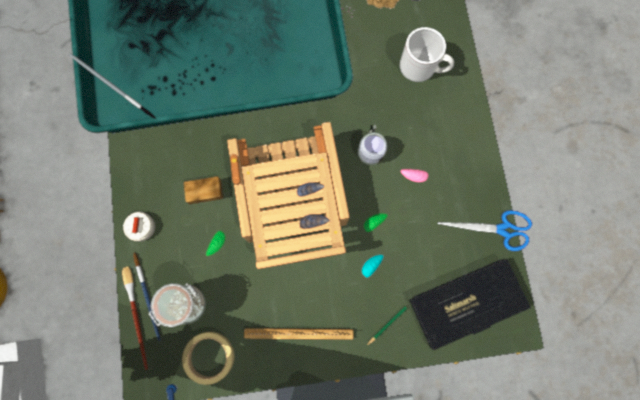

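View pics/side0.png

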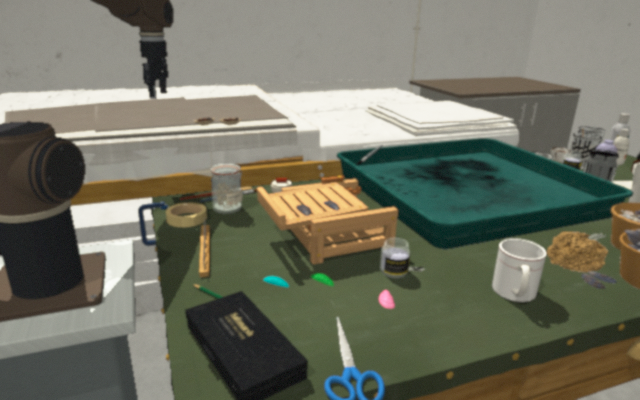

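The top view shows the rack at about (290,195), with its front towards the bottom of the picture. The board's lip runs from about (257,264) to (345,250).
- **Shells:** the dark shells at (314,221) and (311,188) are shell_a and shell_b. The look-alikes to ignore are green (215,243) and (375,221), turquoise (373,265) and pink (414,175).
- **Leave alone:** the jar is at (372,148) and the block at (202,190). Other jars and cups are at (178,304) and (425,53).
- **Turn-button:** the darker orange piece at about (236,170) on the left rail.

I'll check these in one close crop.

```bash
python3 - <<'E'
import cv2
a=cv2.imread('pics/top0.png')[110:280,180:390]
cv2.imwrite('pics/crop0.png',cv2.resize(a,None,fx=3.5,fy=3.5,interpolation=cv2.INTER_CUBIC))
E
```

```text
(no output)
```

View pics/crop0.png

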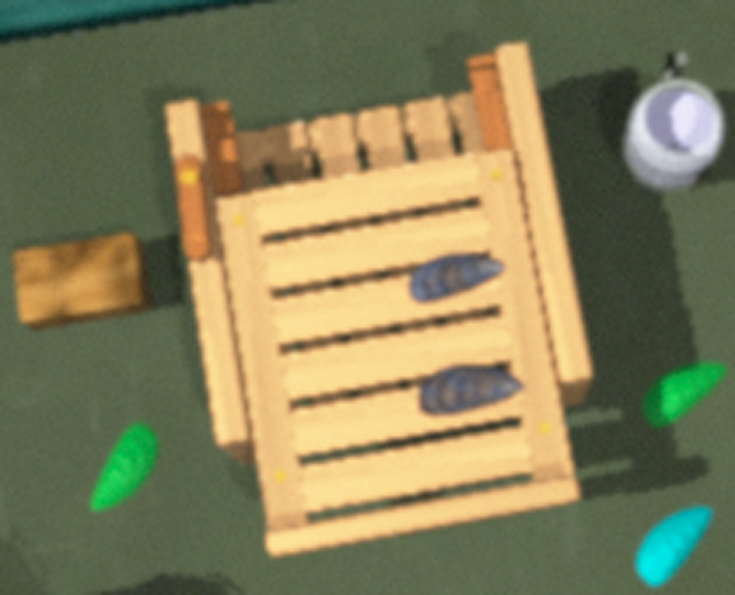

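The crop confirms the choice: screw head at about (190,175) in the crop, arm pointing to the front with its tip at about (200,255), both dark shells on the board, and the block and jar clear. Next I'll work out the rack and board poses.

```bash
cat >> h.py <<'E'
def px(a,b): return 180+a/3.5,110+b/3.5
E
python3 - <<'E'
from h import *
c=eyes.read_camera('top')
f=lambda a,b,z: onz(c,*px(a,b),z)[:2]
z=.0985
P={'BL':f(168,103,z),'BLi':f(196,100,z),'BRi':f(499,47,z),'BR':f(526,43,z),'FR':f(590,370,z),'FL':f(219,440,z)}
M={'BL':(.1,.1055),'BLi':(.1,.0875),'BRi':(.1,-.0875),'BR':(.1,-.1055),'FR':(-.1,-.1055),'FL':(-.1,.1055)}
A=np.array([M[k] for k in P]);B=np.array([P[k] for k in P])
a0,b0=A.mean(0),B.mean(0);U,S,V=np.linalg.svd((A-a0).T@(B-b0));Rm=(U@V).T;t=b0-Rm@a0
print('rack',t,'yaw',np.arctan2(Rm[1,0],Rm[0,0]),'res mm',np.round((B-(A@Rm.T+t))*1e3,1).tolist())
tr=lambda p:np.round(Rm.T@(p-t),4)
print('lip front L,R',tr(f(268,553,.117)),tr(f(580,497,.117)),'screw',tr(f(190,175,.1125)),'tip',tr(f(199,258,.1125)))
print('far',tr(f(217,202,.103)),tr(f(513,152,.103)),'shells',tr(f(470,388,.105)),tr(f(455,277,.105)))
np.savez('rack.npz',R=Rm,t=t)
for n,p in dict(lip=(-.155,0),tip=(.0105,.094),piv=(.05,.0965)).items(): print(n,Rm@p+t)
print('block',f(80,280,.03),'jar',f(668,150,.034))
s=ctrl.get_state();print(s['eef_pos'],R.from_quat(s['tcp_rot']).as_matrix().round(3))
E
```

```text
rack [0.60433555 0.02607978] yaw 0.038720828021714906 res mm [[-0.5, -1.1], [-1.7, 0.8], [-1.3, -1.2], [-1.8, 0.9], [3.5, 1.6], [1.8, -1.0]]
lip front L,R [-0.1656  0.0854] [-0.1661 -0.0838] screw [0.0503 0.0965] tip [0.002  0.0985]
far [0.0349 0.085 ] [ 0.0337 -0.0848] shells [-0.0955 -0.0366] [-0.0324 -0.0395]
lip [0.44945173 0.02007955]
tip [0.61118883 0.12041579]
piv [0.65056244 0.12444301]
block [0.62052871 0.20815679] jar [ 0.64978255 -0.15516327]
[0.25683269 0.62369498 0.23026082] [[-0.925  0.381 -0.001]
 [ 0.381  0.925 -0.002]
 [ 0.    -0.002 -1.   ]]
```

Rack at world (0.604, 0.026), yaw 0.04. The board origin is at about rack x = -64 mm, so the lip front is at world (0.438, 0.02). I'll close the fingers and travel above the front of the lip.

Call:
{"fn": "send_rows", "kwargs": {"translation": [[0,-1,0],[0,-1,0],[0,-1,0],[0,-1,0],[0,-1,0]], "rotation": [[0,0,-0.98],[0,0,-0.98],[0,0,-0.98],[0,0,-0.98],[0,0,-0.98]], "grip": [0,0,0,0,0]}}

```text
time: 0.78
eef_pos: [0.2241, 0.4776, 0.2309]
tcp_rot: [-0.02, 1.0, -0.0, -0.0]
contact_force: [-0.9, -0.3, 0.8]
opening: 0.0
```

Call:
{"fn": "send_rows", "kwargs": {"translation": [[0,-1,0],[0,-1,0],[0,-1,0],[0,-1,0],[0,-1,0]], "rotation": [[0,0,0],[0,0,0],[0,0,0],[0,0,0],[0,0,0]], "grip": [0,0,0,0,0]}}

```text
time: 1.4
eef_pos: [0.2299, 0.3278, 0.231]
tcp_rot: [-0.019, 1.0, -0.0, -0.0]
contact_force: [0.5, -0.2, -0.2]
opening: -0.0
```

Call:
{"fn": "send_rows", "kwargs": {"translation": [[-0.7,-1,0],[-0.7,-1,0],[-0.7,-1,0],[-0.7,-1,0],[-0.7,-1,0]], "rotation": [[0,0,0],[0,0,0],[0,0,0],[0,0,0],[0,0,0]], "grip": [0,0,0,0,0]}}

```text
time: 2.02
eef_pos: [0.341, 0.1818, 0.2312]
tcp_rot: [-0.018, 1.0, 0.0, 0.0]
contact_force: [0.0, 0.7, -0.5]
opening: 0.001
```

Call:
{"fn": "send_rows", "kwargs": {"translation": [[-0.5,-1,0],[-0.5,-1,0],[-0.5,-1,0],[-0.3,-1,0],[-0.1,-1,0]], "rotation": [[0,0,0],[0,0,0],[0,0,0],[0,0,0],[0,0,0]], "grip": [0,0,0,0,0]}}

```text
time: 2.65
eef_pos: [0.4032, 0.034, 0.2311]
tcp_rot: [-0.018, 1.0, 0.0, -0.0]
contact_force: [0.3, 0.2, 0.4]
opening: -0.004
```

Call:
{"fn": "send_rows", "kwargs": {"translation": [[0,-0.4,1],[0,0,1],[0,0,1],[0,0,1],[0,0,0.2]], "rotation": [[0,0,0],[0,0,0],[0,0,0],[0,0,0],[0,0,0]], "grip": [0,0,0,0,0]}}

```text
time: 3.28
eef_pos: [0.4016, 0.0234, 0.1032]
tcp_rot: [-0.018, 1.0, 0.001, -0.003]
contact_force: [0.4, -0.2, -0.3]
opening: 0.001
```

```bash
python3 - <<'E'
from h import *
c=snap('side','s1.png');s=ctrl.get_state();print(s['eef_pos'],s['qpos'].round(3),s['contact_force'].round(1))
q=proj(c,s['eef_pos']);print(q)
a=c['image'][130:280,220:420];cv2.imwrite('pics/s1c.png',cv2.resize(a,None,fx=4,fy=4,interpolation=cv2.INTER_CUBIC))
E
```

```text
[0.40226764 0.02327704 0.10377797] [-0.195 -0.187  2.32  -0.     1.012 -1.803] [ 0.5  0.8 -0.5]
[251.3416486  206.73425057]
```

View pics/s1c.png

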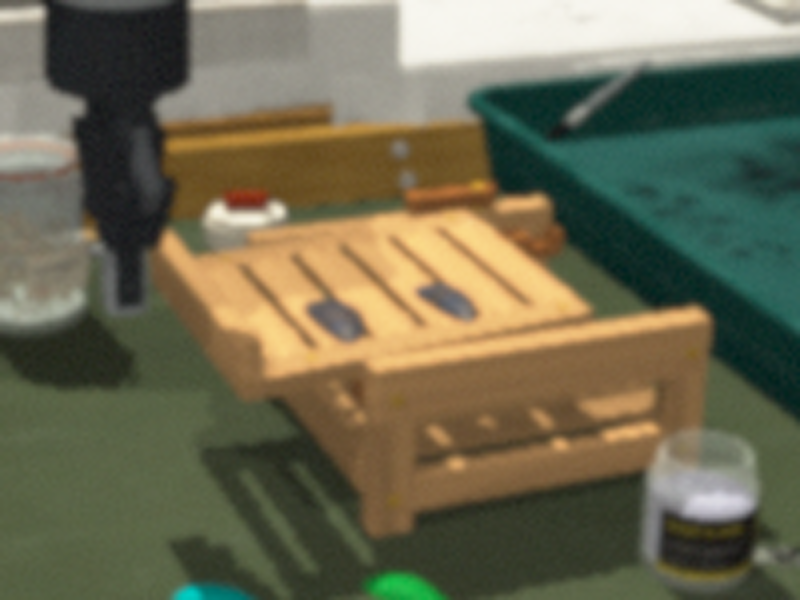

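The crop shows the closed finger at about (125,280), just in front of the lip and clear of it, with its tip at lip mid-height. Now I'll push gently.

Call:
{"fn": "send_rows", "kwargs": {"translation": [[-0.2,0,0],[-0.2,0,0],[-0.2,0,0],[-0.1,0,0],[-0.1,0,0]], "rotation": [[0,0,0],[0,0,0],[0,0,0],[0,0,0],[0,0,0]], "grip": [0,0,0,0,0]}}

```text
time: 3.95
eef_pos: [0.4271, 0.024, 0.1052]
tcp_rot: [-0.019, 1.0, 0.0, -0.001]
contact_force: [-2.4, -0.1, 0.9]
opening: -0.002
```

Call:
{"fn": "send_rows", "kwargs": {"translation": [[-0.1,0,0],[-0.1,0,0],[-0.15,0,0],[-0.15,0,0],[-0.15,0,0]], "rotation": [[0,0,0],[0,0,0],[0,0,0],[0,0,0],[0,0,0]], "grip": [0,0,0,0,0]}}

```text
time: 4.58
eef_pos: [0.4474, 0.0247, 0.1054]
tcp_rot: [-0.018, 1.0, -0.0, 0.0]
contact_force: [-1.4, -0.9, 1.1]
opening: -0.002
```

Call:
{"fn": "send_rows", "kwargs": {"translation": [[-0.15,0,0],[-0.15,0,0],[-0.15,0,0],[-0.15,0,0],[-0.15,0,0]], "rotation": [[0,0,0],[0,0,0],[0,0,0],[0,0,0],[0,0,0]], "grip": [0,0,0,0,0]}}

```text
time: 5.2
eef_pos: [0.4698, 0.0255, 0.1053]
tcp_rot: [-0.018, 1.0, -0.0, 0.0]
contact_force: [-2.3, -0.2, 1.3]
opening: 0.001
```

Call:
{"fn": "send_rows", "kwargs": {"translation": [[-0.1,0,0],[-0.1,0,0],[-0.1,0,0],[-0.1,0,0],[-0.05,0,0]], "rotation": [[0,0,0],[0,0,0],[0,0,0],[0,0,0],[0,0,0]], "grip": [0,0,0,0,0]}}

```text
time: 5.82
eef_pos: [0.4832, 0.026, 0.1053]
tcp_rot: [-0.018, 1.0, -0.0, 0.0]
contact_force: [-1.9, 0.9, 0.9]
opening: 0.0
```

Call:
{"fn": "send_rows", "kwargs": {"translation": [[-0.05,0,0],[-0.05,0,0],[-0.05,0,0]], "rotation": [[0,0,0],[0,0,0],[0,0,0]], "grip": [0,0,0]}}

```text
time: 6.2
eef_pos: [0.4875, 0.0261, 0.1054]
tcp_rot: [-0.018, 1.0, -0.0, -0.0]
contact_force: [-1.1, -0.2, -0.1]
opening: -0.001
```

Call:
{"fn": "send_rows", "kwargs": {"translation": [[-0.05,0,0],[0,0,0]], "rotation": [[0,0,0],[0,0,0]], "grip": [0,0]}}

```text
time: 6.45
eef_pos: [0.4892, 0.0262, 0.1053]
tcp_rot: [-0.018, 1.0, -0.0, 0.0]
contact_force: [-0.5, -0.4, 0.2]
opening: 0.002
```

Call:
{"fn": "send_rows", "kwargs": {"translation": [[-0.05,0,0],[-0.05,0,0]], "rotation": [[0,0,0],[0,0,0]], "grip": [0,0]}}

```text
time: 6.7
eef_pos: [0.4919, 0.0263, 0.1052]
tcp_rot: [-0.018, 1.0, 0.0, -0.0]
contact_force: [-0.8, -0.5, -0.8]
opening: 0.001
```

```bash
python3 - <<'E'
from h import *
c=snap('side','s2.png');s=ctrl.get_state();print(s['eef_pos'],s['contact_force'].round(1))
a=c['image'][140:260,250:410];cv2.imwrite('pics/s2c.png',cv2.resize(a,None,fx=5,fy=5,interpolation=cv2.INTER_CUBIC))
E
```

```text
[0.49216181 0.02631646 0.10527688] [-1.4  0.8  0.2]
```

View pics/s2c.png

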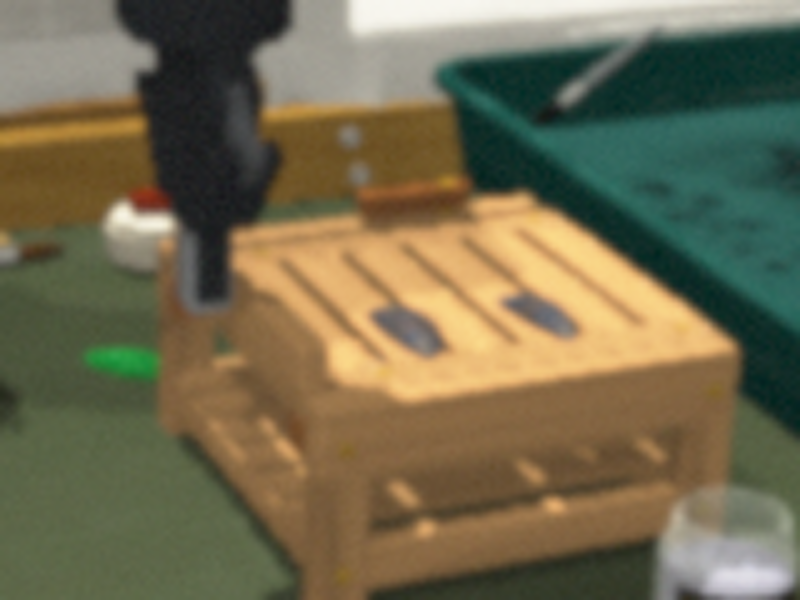

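The board is nearly in, with both shells still on it. The wall hasn't been felt yet, so I'll creep on.

Call:
{"fn": "send_rows", "kwargs": {"translation": [[-0.05,0,0],[-0.05,0,0]], "rotation": [[0,0,0],[0,0,0]], "grip": [0,0]}}

```text
time: 7.0
eef_pos: [0.4926, 0.0263, 0.1047]
tcp_rot: [-0.019, 1.0, -0.0, -0.004]
contact_force: [-10.1, -1.4, 4.7]
opening: -0.001
```

Call:
{"fn": "send_rows", "kwargs": {"translation": [[-0.05,0,0],[0,0,0]], "rotation": [[0,0,0],[0,0,0]], "grip": [0,0]}}

```text
time: 7.25
eef_pos: [0.4925, 0.0265, 0.1042]
tcp_rot: [-0.019, 1.0, 0.0, -0.006]
contact_force: [-11.9, -1.0, 7.4]
opening: -0.005
```

The far wall is felt (about 12 N at x = 0.4925). I'll back off, rise and check the drop.

Call:
{"fn": "send_rows", "kwargs": {"translation": [[0.3,0,0],[0.6,0,0],[0,0,-0.8],[0,0.5,-1],[0,1,-1]], "rotation": [[0,0,0],[0,0,0],[0,0,0],[0,0,0],[0,0,0]], "grip": [0,0,0,0,0]}}

```text
time: 7.88
eef_pos: [0.4685, 0.0704, 0.1907]
tcp_rot: [-0.017, 1.0, -0.0, 0.002]
contact_force: [-0.3, -1.4, 0.4]
opening: 0.001
```

```bash
python3 - <<'E'
from h import *
d=np.load('rack.npz');W=lambda x,y,z:np.append(d['R']@[x,y]+d['t'],z)
t=snap('top','t3.png');s=snap('side','s3.png');print(ctrl.get_state()['eef_pos'])
def crop(c,f,u0,v0,w,h,k,pts):
    a=cv2.resize(c['image'][v0:v0+h,u0:u0+w],None,fx=k,fy=k,interpolation=cv2.INTER_CUBIC)
    for p,col in pts:
        q=(proj(c,p)-[u0,v0]+.5)*k; cv2.circle(a,tuple(int(x) for x in q),3,col,-1)
    return a
H=(0,255,0);U=(0,0,255)
a=crop(s,'',255,150,160,75,5,[(W(.1,y,.097),H) for y in(-.085,.085)]+[(W(.1,y,.103),U) for y in(-.085,.085)]+[(W(.1,-.0875,.0985),(255,0,0)),(W(.1,-.1055,.0985),(255,0,0)),(W(.1,.0875,.0985),(255,0,0))])
b=crop(t,'',220,110,160,44,5,[(W(.1,.085,.097),H),(W(.1,-.085,.097),H)])
cv2.imwrite('pics/c3.png',np.vstack([a,b]))
E
```

```text
[0.47065361 0.07193875 0.19380441]
```

View pics/c3.png

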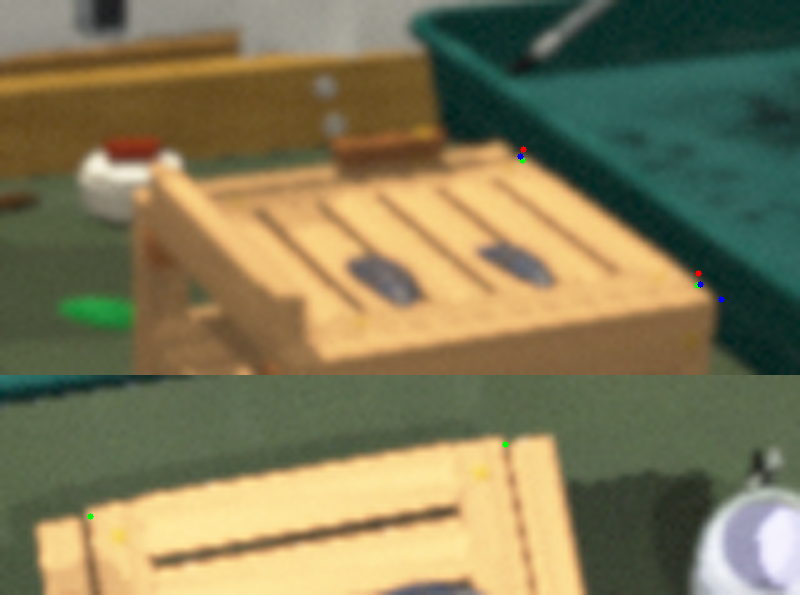

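The far edge now sits flush with the rail tops on both sides (right rear corner at about (705,290)) and flush with the rails' rear ends. It stopped against a hard wall, so the board is home with both shells on it. Next the button: go to rack (0.020, 0.131), outside the arm near its tip.

Call:
{"fn": "send_rows", "kwargs": {"translation": [[-1,0.55,0],[-1,0.55,0],[-1,0.55,0],[-1,0.5,0],[-1,0.5,0]], "rotation": [[0,0,0],[0,0,0],[0,0,0],[0,0,0],[0,0,0]], "grip": [0,0,0,0,0]}}

```text
time: 8.6
eef_pos: [0.6158, 0.1553, 0.188]
tcp_rot: [-0.018, 1.0, -0.0, -0.0]
contact_force: [0.4, -0.2, -0.1]
opening: 0.002
```

```bash
cat >> h.py <<'E'
d=np.load('rack.npz')
def W(x,y,z): return np.append(d['R']@[x,y]+d['t'],z)
def rackp(p): return np.append(d['R'].T@(np.array(p)[:2]-d['t']),p[2])
E
python3 - <<'E'
from h import *
s=ctrl.get_state();print(rackp(s['eef_pos']).round(4),s['tcp_rot'])
f0=np.array([.020,.1305])
for th in [0,.3,.6,.9,1.2,1.4,1.57]:
    n=np.array([-np.sin(th),np.cos(th)]);u=-np.array([np.cos(th),np.sin(th)])
    f=np.array([.05,.0965])+.03*u+(.0075+.011*np.sin(th)+.0145*np.cos(th))*n
    q=(f-f0)/.03; print(th,f.round(4),'tool x,y units',(-q[0]).round(2),q[1].round(2)); f0=f
E
```

```text
[0.0165 0.1287 0.188 ] [-1.83459527e-02  9.99831693e-01 -1.08371666e-04 -4.56652891e-06]
0 [0.02   0.1185] tool x,y units -0.0 -0.4
0.3 [0.0141 0.1111] tool x,y units 0.2 -0.25
0.6 [0.0107 0.1008] tool x,y units 0.11 -0.35
0.9 [0.0117 0.0886] tool x,y units -0.03 -0.4
1.2 [0.0177 0.0769] tool x,y units -0.2 -0.39
1.4 [0.0244 0.0705] tool x,y units -0.22 -0.21
1.57 [0.0315 0.0665] tool x,y units -0.24 -0.13
```

Call:
{"fn": "send_rows", "kwargs": {"translation": [[-0.1,0.1,0.9],[0,0,0.9],[0,0,0.7],[0,0,0.25],[0,0,0]], "rotation": [[0,0,0],[0,0,0],[0,0,0],[0,0,0],[0,0,0]], "grip": [0,0,0,0,0]}}

```text
time: 9.22
eef_pos: [0.6176, 0.1583, 0.1065]
tcp_rot: [-0.018, 1.0, -0.0, -0.0]
contact_force: [-0.5, -0.1, 1.1]
opening: -0.001
```

```bash
python3 - <<'E'
from h import *
s=ctrl.get_state();print(rackp(s['eef_pos']).round(4),s['contact_force'].round(1))
c=snap('side','s4.png')
a=c['image'][110:230,250:410];cv2.imwrite('pics/s4c.png',cv2.resize(a,None,fx=5,fy=5,interpolation=cv2.INTER_CUBIC))
E
```

```text
[0.0184 0.1316 0.1065] [-0.5 -0.1  1.1]
```

View pics/s4c.png

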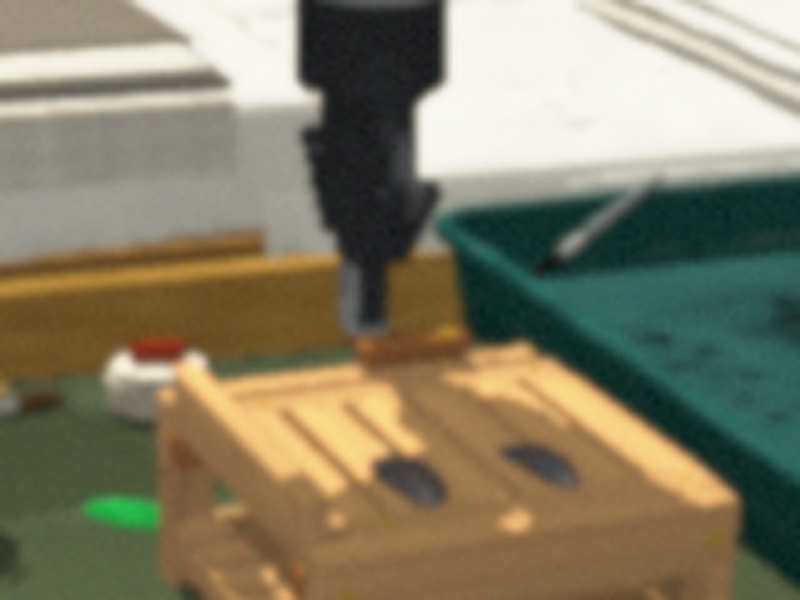

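The finger is behind the arm near its tip and clear of everything (finger end at about (362,330), arm at (415,345)). It needs to go 2 mm lower, then sweep inward.

Call:
{"fn": "send_rows", "kwargs": {"translation": [[0,-0.2,0.07],[0,-0.25,0],[0.1,-0.12,0],[0.1,-0.13,0],[0.06,-0.17,0]], "rotation": [[0,0,0],[0,0,0],[0,0,0],[0,0,0],[0,0,0]], "grip": [0,0,0,0,0]}}

```text
time: 9.9
eef_pos: [0.6106, 0.132, 0.1049]
tcp_rot: [-0.018, 1.0, 0.0, 0.0]
contact_force: [0.1, 2.0, -0.3]
opening: -0.001
```

Call:
{"fn": "send_rows", "kwargs": {"translation": [[0.05,-0.18,0],[0,-0.2,0],[-0.03,-0.2,0],[-0.08,-0.2,0],[-0.12,-0.19,0]], "rotation": [[0,0,0],[0,0,0],[0,0,0],[0,0,0],[0,0,0]], "grip": [0,0,0,0,0]}}

```text
time: 10.52
eef_pos: [0.6174, 0.1028, 0.1046]
tcp_rot: [-0.018, 1.0, 0.0, -0.0]
contact_force: [-0.6, 1.2, -0.5]
opening: 0.005
```

```bash
python3 - <<'E'
from h import *
s=ctrl.get_state();print(rackp(s['eef_pos']).round(4),s['contact_force'].round(1))
E
```

```text
[0.016  0.0762 0.1046] [-0.6  1.2 -0.5]
```

Call:
{"fn": "send_rows", "kwargs": {"translation": [[-0.14,-0.1,0],[-0.14,-0.09,0],[-0.12,-0.07,0],[-0.12,-0.06,0],[0,0,0]], "rotation": [[0,0,0],[0,0,0],[0,0,0],[0,0,0],[0,0,0]], "grip": [0,0,0,0,0]}}

```text
time: 11.15
eef_pos: [0.6337, 0.0941, 0.1048]
tcp_rot: [-0.018, 1.0, -0.0, 0.0]
contact_force: [-0.1, -0.7, -0.3]
opening: 0.001
```

Call:
{"fn": "send_rows", "kwargs": {"translation": [[0.3,0,0],[0.4,0,-0.5],[0.5,0,-1],[1,0.3,-1],[1,0.3,-1]], "rotation": [[0,0,0],[0,0,0],[0,0,0],[0,0,0],[0,0,0]], "grip": [0,0,0,0,0]}}

```text
time: 11.78
eef_pos: [0.5352, 0.1088, 0.2105]
tcp_rot: [-0.018, 1.0, -0.0, 0.0]
contact_force: [0.6, -0.3, -0.6]
opening: -0.005
```

Call:
{"fn": "send_rows", "kwargs": {"translation": [[1,1,0],[1,1,0],[1,1,0],[0,1,0],[0,0,0]], "rotation": [[0,0,0],[0,0,0],[0,0,0],[0,0,0],[0,0,0]], "grip": [0,0,0,0,0]}}

```text
time: 12.4
eef_pos: [0.4413, 0.2265, 0.2099]
tcp_rot: [-0.02, 1.0, 0.0, 0.0]
contact_force: [-0.4, -0.1, 0.3]
opening: -0.001
```

```bash
python3 - <<'E'
from h import *
c=snap('top','t5.png');s=ctrl.get_state();print(s['time'],rackp(s['eef_pos']).round(4),s['contact_force'].round(1))
a=c['image'][110:280,180:390];cv2.imwrite('pics/t5c.png',cv2.resize(a,None,fx=3.5,fy=3.5,interpolation=cv2.INTER_CUBIC))
s=snap('side','s5.png')
E
```

```text
12.45 [-0.1548  0.2057  0.2098] [ 0.4 -0.8  0.1]
```

View pics/t5c.png

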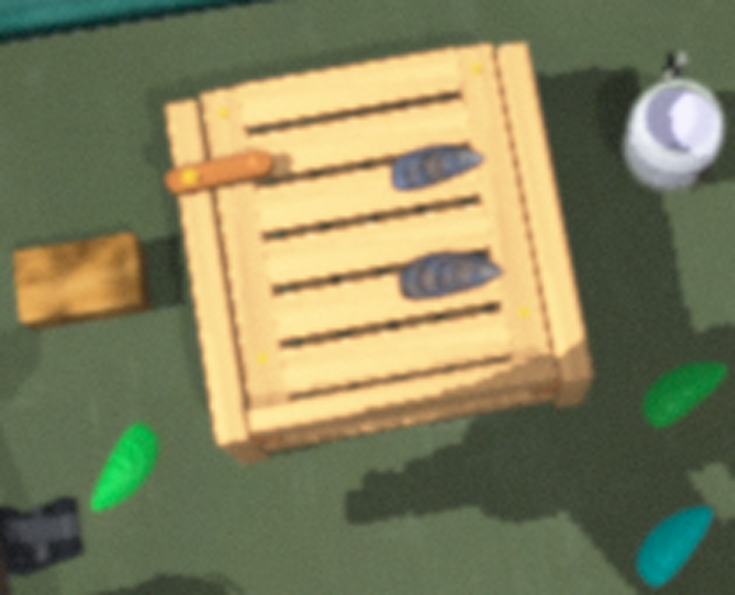

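The button lies square across the board, from its screw at (190,177) to its tip at (270,162), parallel to the slats. Both shells are on the board, and the block and jar haven't moved. One numeric check, then I hand in.

```bash
python3 - <<'E'
from h import *
c=eyes.read_camera('top')
f=lambda a,b,z: rackp(onz(c,*px(a,b),z))[:2]
v=f(270,162,.1125)-f(190,177,.1125);print('angle',np.arctan2(-v[1],-v[0]),'far',f(203,95,.097),f(491,45,.097))
print(ctrl.get_state()['contact_force'].round(1)); ticket.sign_off()
E
```

```text
angle 1.5834851185228298 far [0.10117975 0.08410776] [ 0.10119645 -0.08446953]
[-0.3  0.2 -0.5]
the job is handed in; nothing more can be done
```

The job is handed in at about 12.5 s on the robot's clock. The board is home in its notches and the turn-button lies square across it. No verdict was reported, so this rests on my own checks.

- **Board:** I pushed the lip with the closed fingertips at about 1–2.5 N. The resistance fell as the far end dropped in, then rose to about 12 N (14 N with the vertical part) against the notch's far wall, where I stopped. The last top view puts the far edge at rack x = 101 mm, so the board's origin is about 1 mm from home.
- **Drop depth:** I judged this by eye from the board lying flush with the rails and from the hard stop. I did not measure its height.
- **Turn-button:** it measured about 1.58 rad after the fingertip had backed away.
- **Everything else:** both shells are on the board, the jar and block look unmoved, and the arm is clear with no contact force above sensor noise. No check failed or disagreed.

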